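# Slide a lock backplate under the drag spring of its loading fixture

## Task

With closed fingertips press the brass lock backplate down hard on the fixture's sprung bed, just behind its round collar, and, keeping it pressed down flat, slide it forward under the bridge and the steel drag spring until it is fully home against the end stop and the bed pops up behind it. Then take the hand away. Do not pinch or lift the backplate, and leave the lock body, the dish and the screwdriver where they are.

Things in the scene. Friction and masses are not known exactly. Their poses are not given: they have to be found in the camera images.
- fixture: Aluminium loading fixture fixed to the bench, 317 x 100 mm. Origin on the bench on its centre line; x = loading direction (forward, level), y left, z up; spans x -212 to +105 mm. Channel floor 20 mm over the bench; two steel side walls along x, tops 29 mm over the bench, inner faces 59 mm apart. The sprung bed lies in the channel at x -205 to -84 mm.
- bridge (a point): Middle of the underside of the steel bridge across the channel, at fixture x = -7 mm, 29.5 mm over the bench. The bridge is 12 mm long (x -13 to -1 mm), its top 38.5 mm over the bench. The plate passes under it only while pressed down.
- stop (a point): Middle of the end stop's face at floor level: fixture x = 90 mm, 20 mm over the bench. Its top is 32 mm over the bench. The plate's front edge meets it when home.
- backplate: Loose brass lock backplate, 170 (x) x 56 (y) x 6 mm, about 0.45 kg. Origin at the centre of its underside, axes along the fixture's. Collar on top, radius 10 mm, 9 mm high, at x = -35 mm. Start: underside 26.5 mm over the bench, origin at fixture x -118 to -106 mm. Pressed down: 20.5 mm. Home: origin at fixture x = 5 mm, flat on the floor (20 mm), collar 7 mm short of the bridge.
- press_spot (a point): Point on the top face of the backplate, on its centre line, 15 mm behind the back of the collar (plate x = -60 mm; the plate's back edge is at -85 mm): a good place for the fingertips, which can then push forward against the collar while they press down (10 to 18 N is right; plate on fixture has friction about 0.3).
- bed (a joint): Black sprung bed under the back of the plate, 121 x 54 mm, stays level: 0 = up (top 26.5 mm over the bench), 0.006 m = fully down (20.5 mm). Spring 8 N at the top, 11 N at the bottom; the plate's weight carries about 4 N of it. Once the plate has gone forward off it (home leaves a 4 mm gap) it springs up behind the plate's back edge and keeps it from sliding back.
- leaf (a joint): Steel leaf drag spring, 30 mm wide, hung on the bridge's forward face, sloping down and forward to a tip at fixture x = 39 mm; 0 = at rest (tip about 23 mm over the bench), grows (rad) as the tip is raised; about 0.08 with the plate under it, pressing with about 5 N. It starts to drag with the plate's origin at about fixture x = -58 mm.
- lock_body: Bystander: loose conical brass lock body, 58 mm across, 30 mm high, origin under its centre. Leave alone.
- dish: Bystander: loose steel dish, 90 mm across, 22 mm high, origin under its centre. Leave alone.
- screwdriver: Bystander: loose screwdriver 170 mm long, lying on the bench. Leave alone.

How it is judged:
By the outcome, as a careful person would: the job done as asked, in the order asked, and still so for the second after the job is handed in, with the robot touching nothing.
It also fails if it takes over 48 s, if anything falls off the work surface, if the arm or the gripper's body presses on something with over 40 N, if the wrist force passes 120 N, or if a joint passes its speed limit or range.

## Robot

A 6-joint arm with a two-finger parallel gripper is mounted at the origin on the work surface. World frame = base frame: x ahead of the robot, y to its left, z up, the work surface at z = 0. Lengths are in mm, angles in rad, forces in N, time in s.
With the tool pointing down it reaches from about 350 to 875 mm from the base axis. Payload 4.2 kg.
Tool frame: the origin (TCP) lies midway between the tips of the shut fingers; the grasp point (between the pads) lies 19 mm behind it (arm.tcp_to_grasp is the distance from the TCP to the grasp point, in mm); z points along the fingers, y is the line along which they close (so a half turn about z gives the same grasp; the last joint's range is limited). The gripper opens to 85 mm and grips with 20 to 120 N. Pads are 22 mm wide; open, the fingers measure 114 mm over their backs; the gripper's body (76 mm by 85 mm) begins 54 mm behind the grasp point. The pads swing forward as they close: fully open they stand 13 mm farther back than shut.
Start: joints at [1.411, 0.385, 0.008, 0, -1.194, -0.259], TCP at [254.132, 570.978, 231.312] pointing down, gripper open.
Joint ranges: [-3.14, 3.14], [-1.21, 2.06], [-1.07, 1.41], [-3.16, 2.05], [-2.99, -0.16], [-3.1, 3.1]. Speed limits (rad/s): [2.79, 2.79, 3.14, 3.14, 3.14, 3.14].

## Interface

Orientations are given as a unit quaternion [x, y, z, w].
In Python, from bench import arm, imaging, job, models gives the robot as it stands.
- The arm moves only by the tool arm_command, never from a script. Its argument "rows" is a list of rows, each an object with "grip": the opening, from 0 (shut) to 1 (fully open); "linear": the shift along the tool's x, y, z in mm, a list of three; "rot": the turn, a rotation vector about the tool's x, y, z in rad, a list of three. In form: [{"grip": grip, "linear": [tx, ty, tz], "rot": [rx, ry, rz]}, ...]. A call has 1 to 10 rows; each row is the pose to reach, as a shift and turn from the pose commanded when the call began, along the tool's axes at that moment; what a row does not reach only later rows make up. A row lasts 1/8 s, in which the tool goes at most 62.5 mm and 10.7 degrees, less where a joint would pass 70% of its speed; a pose out of reach is approached as far as the arm can. A call with a gripper value outside its range is refused whole. The fingers move at their own pace and stop on an object; the grip force is fixed at half the most. Time passes only in rows, so rows that repeat a pose let the fingers close. It gives the time, the measured TCP pose, the force, the opening and the grip force at its end, in the units of the state.
- arm.read_state(): the state, without advancing time (a new reading comes with each control period).
- imaging.get_image(name): name is "side" or "top"; returns a dict with "frame" (384x512x3 uint8, red, green, blue), "fx", "fy", "cx", "cy" (pixels), "extrinsics" (4x4, takes a point from world to camera coordinates). Camera axes: x right, y down, z forward; pixel columns grow to the right and rows downward; lengths in mm; the calibration is good to about 2 mm. A picture is of the moment at which its call begins. There is no depth.
- job.job_done(): hands the job in; it is judged then, once.
Trained networks look in a picture, given as the dict that the camera call returned (one of the last four; its "shot" number tells which), for a name from the list of things; names that differ only in an ending like _2 or _b are one class to them, and where a whole thing is asked for, a point or a joint stands for the part that bears it (a point fixed in the world has none). Each returns a list of dicts, best first, with "score" (0 to 1); they miss things now and then, are a little off and sometimes report something else, mostly with a low value. They report only what shows in the picture. A call takes as long as a camera call.
- models.spot_in(picture, query): "rect" ([left, top, right, bottom] in pixels, round what is visible of it).
- models.tip_of(picture, query): "pixel" ([column, row] in pixels: a listed point, or the origin of a listed thing).
The state is a dict: "clock": time; "joints": joint angles; "joint_vel": joint speeds; "joint_efforts": joint torques, N m; "position": TCP position; "ee_rot": TCP orientation; "contact_force": force on the tool from outside, world axes, zero at the start; "wrist_torque": the same for the moment, N m; "gripper_width": finger opening in mm; "grasp_force": force on a finger pad.
Only numpy, scipy, OpenCV 4.12 (cv2) and the standard library are available. Lean on these libraries where they do the work, as an engineer would, in place of code of your own. Each camera call takes 0.05 s, during which the arm holds its last target. There are 200 camera calls.

## Working session

There is one attempt and no reset: what is moved stays moved. The work goes in short steps, Python scripts to look and compute and a tool call to move; the robot and the scene stay as the last step left them, time stands still between calls to the robot, and variables do not carry over. Pictures are saved under pics/ and viewed, at most 10 in all, crops included, and the job is handed in when it is done.

Besides the shell and the picture viewer there is one more tool, called after "Emit:" by a JSON object that holds its "name" and its "arguments", one argument or row to a line. arm_command: Moves the arm, as the interface text tells. Its arguments: {"type":"object","properties":{"rows":{"type":"array"}},"required":["rows"]}

```bash
mkdir -p pics; cat > h.py <<'E'
import numpy as np, cv2
from bench import arm, imaging, job, models
from scipy.spatial.transform import Rotation as R
def proj(p,X):
    X=np.asarray(X,float); c=(p["extrinsics"]@np.append(X,1))[:3]
    return np.array([p["fx"]*c[0]/c[2]+p["cx"],p["fy"]*c[1]/c[2]+p["cy"]])
def atz(p,px,z):
    E=np.array(p["extrinsics"]);r=E[:3,:3];t=E[:3,3]
    d=r.T@np.array([(px[0]-p["cx"])/p["fx"],(px[1]-p["cy"])/p["fy"],1]);o=-r.T@t
    return o+d*(z-o[2])/d[2]
Z=dict(bridge=29.5,stop=20,backplate=26.5,press_spot=32.5,fixture=0,lock_body=0,dish=0,screwdriver=0)
E
python3 - <<'E'
from h import *
s=arm.read_state();print(s)
for n in("top","side"):
    p=imaging.get_image(n);cv2.imwrite(f"pics/{n}0.png",p["frame"][:,:,::-1])
    for q in Z:
        for d in models.tip_of(p,q)[:2]:print(n,q,np.round(d["pixel"],1),round(d["score"],2),atz(p,d["pixel"],Z[q]).round(1))
E
```

```text
{'clock': 0.0, 'joints': array([ 1.41060165e+00,  3.85599030e-01,  6.63000018e-03, -5.14653470e-04,
       -1.19401050e+00, -2.58597291e-01]), 'joint_vel': array([ 0.00081438,  0.00142134, -0.00078274,  0.00091598, -0.0023331 ,
       -0.00191413]), 'joint_efforts': array([-1.48012555e-04, -3.92293632e+01,  1.88401741e+01,  4.18619379e+00,
       -4.63501914e-03, -4.63207073e-07]), 'position': array([253.90308926, 570.46229999, 230.19526262]), 'ee_rot': array([ 9.78136300e-01, -2.07961849e-01, -1.85196418e-04,  1.10204102e-03]), 'contact_force': array([ 0.95644717,  0.34201911, -0.53944824]), 'wrist_torque': array([-0.01635745,  0.06862457, -0.01618726]), 'grasp_force': 0.0, 'gripper_width': 85.53612364956743}
top bridge [295.9 183.7] 0.65 [635.4 -82.7  29.5]
top bridge [375.5 273. ] 0.46 [ 460.5 -236.3   29.5]
top stop [292.8 138.3] 0.82 [733.1 -77.3  20. ]
top backplate [300.1 238.7] 0.9 [525.5 -90.9  26.5]
top press_spot [305.1 268.6] 0.62 [467.4 -99.8  32.5]
top fixture [295.7 184.8] 0.58 [639.  -84.4   0. ]
top lock_body [236.3 223.3] 0.77 [557.5  37.4   0. ]
top dish [367.3 179. ] 0.79 [ 652.8 -233.4    0. ]
top screwdriver [376.5 272.5] 0.69 [ 461.3 -245.9    0. ]
side bridge [270.  177.8] 0.87 [623.3 -83.4  29.5]
side stop [228.7 164.1] 0.81 [729.5 -87.3  20. ]
side backplate [313.1 192.6] 0.66 [531.3 -91.7  26.5]
side fixture [266.1 188.4] 0.81 [631.1 -81.7   0. ]
side fixture [372.5 174.7] 0.3 [ 465.2 -244.5    0. ]
side lock_body [265.6 237.3] 0.95 [557.8  36.    0. ]
side dish [290.3 148.3] 0.65 [ 663.7 -239.6    0. ]
side screwdriver [375.9 177.6] 0.92 [ 455.5 -238.6    0. ]
```

View pics/top0.png

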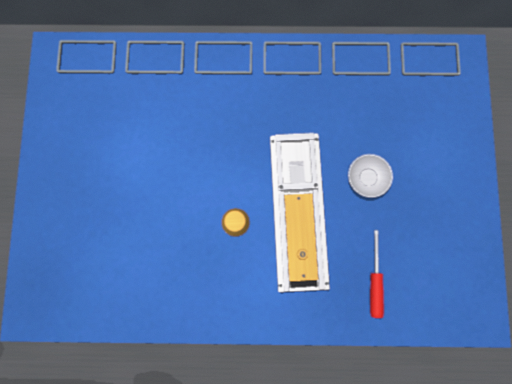

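View pics/side0.png

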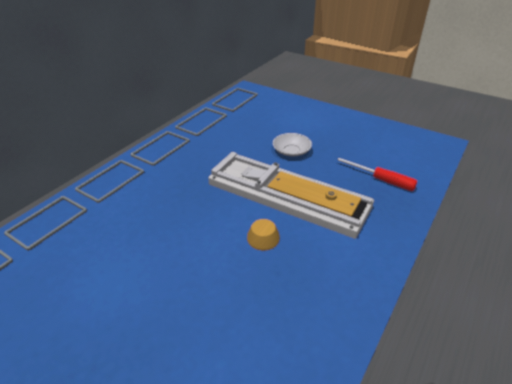

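The top view shows the fixture upright at columns 272–328, rows 134–292. The orange plate is below the bridge (row ~187) with its collar at about (302,254). The lock body is at (235,222), the dish at (370,176) and the screwdriver at (377,275). The side view agrees.

Next I'll refine the fixture axis.

```bash
cat >> h.py <<'E'
def orange(p):
    h=cv2.cvtColor(p["frame"],cv2.COLOR_RGB2HSV);m=cv2.inRange(h,(10,110,80),(30,255,255))
    m[:,:265]=0;m[:,335:]=0;return m
E
python3 - <<'E'
from h import *
p=imaging.get_image("top");m=orange(p);f=p["frame"]
rows=np.arange(200,278);L=[];Rr=[]
for r in rows:
    c=np.where(m[r])[0];L.append(atz(p,(c.min()-.0,r),32.5));Rr.append(atz(p,(c.max(),r),32.5))
L=np.array(L);Rr=np.array(Rr);C=(L+Rr)/2
k=np.polyfit(C[:,0],C[:,1],1);print("line",k,"w",(L-Rr)[:,1].mean(), "yaw",np.arctan(k[0]))
r=np.where(m.any(1))[0];print("orange rows",r.min(),r.max())
for rr in (r.min(),r.max()+.5):print(atz(p,(300,rr),32.5))
hsv=cv2.cvtColor(f,cv2.COLOR_RGB2HSV);w=cv2.inRange(hsv,(0,0,130),(180,60,255));w[:,:262]=0;w[:,338:]=0;w[:120]=0;w[300:]=0
pts=cv2.findNonZero(w);b=cv2.boxPoints(cv2.minAreaRect(pts));
for q in b:print(q,atz(p,q,20).round(1))
e=p["extrinsics"];print("cam",(-e[:3,:3].T@e[:3,3]).round())
c=cv2.resize(f[125:300,255:345],None,fx=5,fy=3.4,interpolation=cv2.INTER_CUBIC)
c=cv2.resize(f[125:300,255:345],None,fx=3.4,fy=3.4,interpolation=cv2.INTER_CUBIC);cv2.imwrite("pics/c1.png",c[:,:,::-1])
E
```

```text
line [ 5.62791403e-02 -1.21394599e+02] w 52.5328634934363 yaw 0.05621983457107902
orange rows 194 281
[613.96996275 -90.57600919  32.5       ]
[442.78694882 -89.8167381   32.5       ]
[266.84265 134.79697] [740.2 -23.5  20. ]
[317.9391  131.14722] [ 748.9 -129.4   20. ]
[329.21826 289.05585] [ 428.6 -147.7   20. ]
[278.12183 292.7056 ] [420.6 -48.2  20. ]
cam [465. -20. 875.]
```

View pics/c1.png

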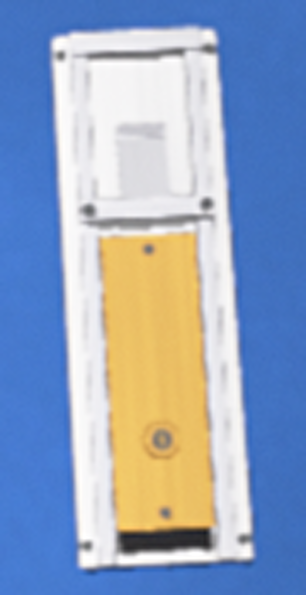

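The crop shows the plate's collar at full-image pixel (302,254). The plate spans rows 194–281, with the black bed showing behind it. That puts the fixture yaw at about 0.058 rad and the press spot near (468,−97). I'll move above it with the fingers shut.

Emit:
{"name": "arm_command", "arguments": {
  "rows": [
    {"grip": 0,"linear": [467,523,130],"rot": [0,0,-0.477]},
    {"grip": 0,"linear": [467,523,130],"rot": [0,0,-0.477]},
    {"grip": 0,"linear": [467,523,130],"rot": [0,0,-0.477]},
    {"grip": 0,"linear": [467,523,130],"rot": [0,0,-0.477]},
    {"grip": 0,"linear": [467,523,130],"rot": [0,0,-0.477]},
    {"grip": 0,"linear": [467,523,130],"rot": [0,0,-0.477]},
    {"grip": 0,"linear": [467,523,130],"rot": [0,0,-0.477]},
    {"grip": 0,"linear": [467,523,130],"rot": [0,0,-0.477]},
    {"grip": 0,"linear": [467,523,130],"rot": [0,0,-0.477]},
    {"grip": 0,"linear": [467,523,130],"rot": [0,0,-0.477]}
  ]
}}

```text
clock: 2.2
position: [442.5, -16.0, 117.6]
ee_rot: [1.0, 0.029, 0.001, -0.0]
contact_force: [1.6, 1.6, 0.1]
gripper_width: -0.2
grasp_force: 0.0
```

```bash
cat > st.py <<'E'
from h import *
s=arm.read_state();r=R.from_quat(s["ee_rot"]).as_matrix()
print(s["clock"],s["position"].round(1),s["contact_force"].round(1),s["gripper_width"].round(1));print(r.round(4), "yaw",np.arctan2(r[1,0],r[0,0]).round(3))
E
python3 st.py
```

```text
Traceback (most recent call last):
  File "st.py", line 3, in <module>
    print(s["clock"],s["position"].round(1),s["contact_force"].round(1),s["gripper_width"].round(1));print(r.round(4), "yaw",np.arctan2(r[1,0],r[0,0]).round(3))
                                                                        ^^^^^^^^^^^^^^^^^^^^^^^^
AttributeError: 'float' object has no attribute 'round'
```

Emit:
{"name": "arm_command", "arguments": {
  "rows": [
    {"grip": 0,"linear": [21,82,45],"rot": [0,0,0]},
    {"grip": 0,"linear": [21,82,45],"rot": [0,0,0]},
    {"grip": 0,"linear": [21,82,45],"rot": [0,0,0]},
    {"grip": 0,"linear": [21,82,45],"rot": [0,0,0]}
  ]
}}

```text
clock: 2.7
position: [467.5, -94.6, 72.7]
ee_rot: [1.0, 0.029, 0.0, 0.0]
contact_force: [-0.1, 0.1, 0.4]
gripper_width: 0.4
grasp_force: 0.0
```

```bash
sed -i 's/s\["gripper_width"\].round(1)/round(s["gripper_width"],1)/' st.py; cat >> st.py <<'E'
import sys
if len(sys.argv)>1:
    n=sys.argv[1]
    a=imaging.get_image("top")["frame"][125:300,255:345];b=imaging.get_image("side")["frame"][140:240,200:385]
    a=cv2.resize(a,None,fx=3.2,fy=3.2,interpolation=2);b=cv2.resize(b,None,fx=2.7,fy=2.7,interpolation=2)
    o=np.zeros((560,800,3),np.uint8);o[:a.shape[0],:a.shape[1]]=a;o[:b.shape[0],295:295+b.shape[1]]=b
    cv2.imwrite(f"pics/{n}.png",o[:,:,::-1])
E
python3 st.py a1
```

```text
2.7 [467.5 -94.6  72.7] [-0.1  0.1  0.4] 0.4
[[ 9.983e-01  5.830e-02  5.000e-04]
 [ 5.830e-02 -9.983e-01 -0.000e+00]
 [ 5.000e-04  0.000e+00 -1.000e+00]] yaw 0.058
```

View pics/a1.png

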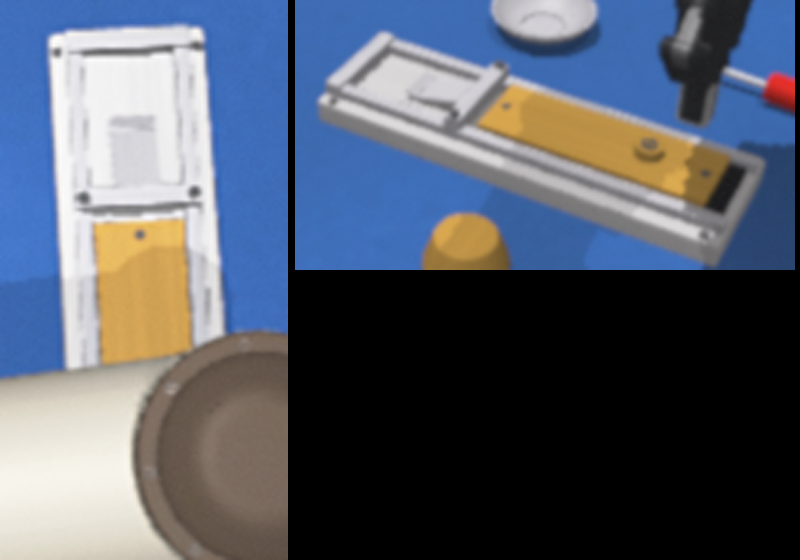

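The hand hangs behind the collar, which sits at about (331,195) in the side image. The top view of it is blocked by the arm. I'll check the collar position from both cameras before touching.

```bash
python3 - <<'E'
from h import *
t=imaging.get_image("top");s=imaging.get_image("side")
print(atz(t,(302.4,254.1),41.5),atz(s,(331.1,194.3),41.5))
E
```

```text
[494.8675382  -93.92191803  41.5       ] [493.92989227 -88.26846156  41.5       ]
```

The collar is at about (494.5,−93), so the fingertip at x=467.5 clears it. Descending now.

Emit:
{"name": "arm_command", "arguments": {
  "rows": [
    {"grip": 0,"linear": [1,0.5,20],"rot": [0,0,0]},
    {"grip": 0,"linear": [1,0.5,36],"rot": [0,0,0]},
    {"grip": 0,"linear": [1,0.5,38],"rot": [0,0,0]},
    {"grip": 0,"linear": [1,0.5,40],"rot": [0,0,0]},
    {"grip": 0,"linear": [1,0.5,40],"rot": [0,0,0]}
  ]
}}

```text
clock: 3.52
position: [468.9, -95.1, 33.0]
ee_rot: [1.0, 0.029, 0.001, -0.0]
contact_force: [-0.8, 0.3, 0.1]
gripper_width: -0.1
grasp_force: 0.0
```

Emit:
{"name": "arm_command", "arguments": {
  "rows": [
    {"grip": 0,"linear": [0,0,2],"rot": [0,0,0]},
    {"grip": 0,"linear": [0,0,4],"rot": [0,0,0]},
    {"grip": 0,"linear": [0,0,5],"rot": [0,0,0]},
    {"grip": 0,"linear": [0,0,5],"rot": [0,0,0]}
  ]
}}

```text
clock: 4.03
position: [469.0, -95.2, 27.8]
ee_rot: [1.0, 0.029, 0.001, -0.0]
contact_force: [-1.8, 1.3, 5.5]
gripper_width: -0.2
grasp_force: 2.8
```

Emit:
{"name": "arm_command", "arguments": {
  "rows": [
    {"grip": 0,"linear": [0,0,1],"rot": [0,0,0]},
    {"grip": 0,"linear": [0,0,1.5],"rot": [0,0,0]},
    {"grip": 0,"linear": [0,0,1.5],"rot": [0,0,0]}
  ]
}}

```text
clock: 4.4
position: [469.0, -95.2, 26.5]
ee_rot: [1.0, 0.029, 0.001, -0.0]
contact_force: [-1.1, 1.2, 6.5]
gripper_width: 0.2
grasp_force: 3.3
```

Emit:
{"name": "arm_command", "arguments": {
  "rows": [
    {"grip": 0,"linear": [0,0,0.7],"rot": [0,0,0]},
    {"grip": 0,"linear": [0,0,0.7],"rot": [0,0,0]}
  ]
}}

```text
clock: 4.65
position: [469.0, -95.2, 26.3]
ee_rot: [1.0, 0.029, 0.001, 0.0]
contact_force: [-2.8, 2.4, 11.9]
gripper_width: 0.3
grasp_force: 5.9
```

Emit:
{"name": "arm_command", "arguments": {
  "rows": [
    {"grip": 0,"linear": [2,0,0.2],"rot": [0,0,0]},
    {"grip": 0,"linear": [4,0,0.2],"rot": [0,0,0]},
    {"grip": 0,"linear": [6,0,0.2],"rot": [0,0,0]},
    {"grip": 0,"linear": [8,0,0.2],"rot": [0,0,0]}
  ]
}}

```text
clock: 5.15
position: [474.9, -95.5, 26.3]
ee_rot: [1.0, 0.029, -0.002, 0.0]
contact_force: [-6.7, -0.3, 17.2]
gripper_width: -0.2
grasp_force: 8.5
```

Emit:
{"name": "arm_command", "arguments": {
  "rows": [
    {"grip": 0,"linear": [3,0,-0.2],"rot": [0,0,0]},
    {"grip": 0,"linear": [6,0,-0.2],"rot": [0,0,0]},
    {"grip": 0,"linear": [9,0,-0.2],"rot": [0,0,0]},
    {"grip": 0,"linear": [12,0,-0.2],"rot": [0,0,0]}
  ]
}}

```text
clock: 5.65
position: [487.0, -94.8, 26.3]
ee_rot: [1.0, 0.029, -0.002, 0.0]
contact_force: [-6.4, 0.2, 16.4]
gripper_width: 0.1
grasp_force: 7.6
```

```bash
python3 st.py a2
```

```text
5.65 [487.  -94.8  26.3] [-6.4  0.2 16.4] 0.1
[[ 9.983e-01  5.840e-02 -3.000e-03]
 [ 5.830e-02 -9.983e-01 -9.000e-04]
 [-3.100e-03  8.000e-04 -1.000e+00]] yaw 0.058
```

View pics/a2.png

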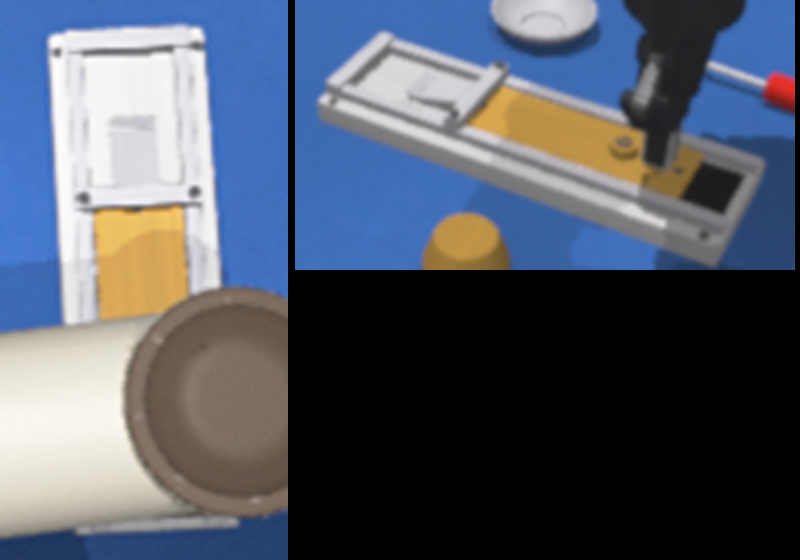

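The plate is moving with the hand: the collar is now near crop (624,145) and the front edge is entering under the bridge. Continuing forward.

Emit:
{"name": "arm_command", "arguments": {
  "rows": [
    {"grip": 0,"linear": [3,0,-0.1],"rot": [0,0,0]},
    {"grip": 0,"linear": [6,0,-0.1],"rot": [0,0,0]},
    {"grip": 0,"linear": [9,0,-0.1],"rot": [0,0,0]},
    {"grip": 0,"linear": [12,0,-0.1],"rot": [0,0,0]},
    {"grip": 0,"linear": [15,0,-0.1],"rot": [0,0,0]},
    {"grip": 0,"linear": [18,0,-0.1],"rot": [0,0,0]}
  ]
}}

```text
clock: 6.5
position: [505.0, -93.8, 26.4]
ee_rot: [1.0, 0.029, -0.001, 0.0]
contact_force: [-4.8, -0.1, 14.1]
gripper_width: 0.6
grasp_force: 6.9
```

Emit:
{"name": "arm_command", "arguments": {
  "rows": [
    {"grip": 0,"linear": [3,0,0],"rot": [0,0,0]},
    {"grip": 0,"linear": [6,0,0],"rot": [0,0,0]},
    {"grip": 0,"linear": [9,0,0],"rot": [0,0,0]},
    {"grip": 0,"linear": [12,0,0],"rot": [0,0,0]},
    {"grip": 0,"linear": [15,0,0],"rot": [0,0,0]},
    {"grip": 0,"linear": [18,0,0],"rot": [0,0,0]},
    {"grip": 0,"linear": [21,0,0],"rot": [0,0,0]}
  ]
}}

```text
clock: 7.38
position: [524.8, -92.7, 26.5]
ee_rot: [1.0, 0.029, -0.003, 0.001]
contact_force: [-7.0, -0.7, 15.6]
gripper_width: -0.1
grasp_force: 7.8
```

Emit:
{"name": "arm_command", "arguments": {
  "rows": [
    {"grip": 0,"linear": [3,0,0],"rot": [0,0,0]},
    {"grip": 0,"linear": [6,0,0],"rot": [0,0,0]},
    {"grip": 0,"linear": [9,0,0],"rot": [0,0,0]},
    {"grip": 0,"linear": [12,0,0],"rot": [0,0,0]},
    {"grip": 0,"linear": [15,0,0],"rot": [0,0,0]},
    {"grip": 0,"linear": [18,0,0],"rot": [0,0,0]},
    {"grip": 0,"linear": [21,0,0],"rot": [0,0,0]}
  ]
}}

```text
clock: 8.25
position: [544.8, -91.7, 26.4]
ee_rot: [1.0, 0.029, -0.004, 0.001]
contact_force: [-9.1, -0.3, 17.0]
gripper_width: 0.1
grasp_force: 9.9
```

```bash
python3 st.py a3
```

```text
8.25 [544.8 -91.7  26.4] [-9.1 -0.3 17. ] 0.1
[[ 0.9983  0.0579 -0.0075]
 [ 0.0579 -0.9983 -0.0014]
 [-0.0075  0.001  -1.    ]] yaw 0.058
```

View pics/a3.png

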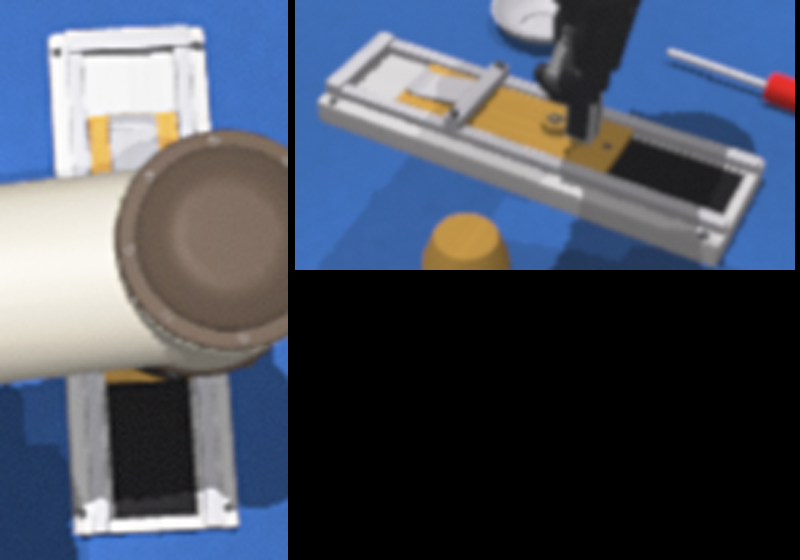

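The front edge has passed under the leaf (plate ears at crop row ~115). The plate lies flat with the bed still down. About 42 mm remain.

Emit:
{"name": "arm_command", "arguments": {
  "rows": [
    {"grip": 0,"linear": [3,0,-0.1],"rot": [0,0,0]},
    {"grip": 0,"linear": [6,0,-0.1],"rot": [0,0,0]},
    {"grip": 0,"linear": [9,0,-0.1],"rot": [0,0,0]},
    {"grip": 0,"linear": [12,0,-0.1],"rot": [0,0,0]},
    {"grip": 0,"linear": [15,0,-0.1],"rot": [0,0,0]},
    {"grip": 0,"linear": [18,0,-0.1],"rot": [0,0,0]},
    {"grip": 0,"linear": [21,0,-0.1],"rot": [0,0,0]}
  ]
}}

```text
clock: 9.22
position: [566.0, -90.4, 26.4]
ee_rot: [1.0, 0.029, -0.004, 0.001]
contact_force: [-9.0, -0.2, 14.7]
gripper_width: 0.1
grasp_force: 9.1
```

Emit:
{"name": "arm_command", "arguments": {
  "rows": [
    {"grip": 0,"linear": [2,0,0],"rot": [0,0,0]},
    {"grip": 0,"linear": [4,0,0],"rot": [0,0,0]},
    {"grip": 0,"linear": [6,0,0],"rot": [0,0,0]},
    {"grip": 0,"linear": [8,0,0],"rot": [0,0,0]},
    {"grip": 0,"linear": [10,0,0],"rot": [0,0,0]}
  ]
}}

```text
clock: 9.85
position: [576.1, -89.8, 26.4]
ee_rot: [1.0, 0.029, -0.003, 0.001]
contact_force: [-9.1, -0.1, 14.3]
gripper_width: 0.0
grasp_force: 8.7
```

```bash
python3 st.py a4
```

```text
9.85 [576.1 -89.8  26.4] [-9.1 -0.1 14.3] 0.0
[[ 9.983e-01  5.790e-02 -7.000e-03]
 [ 5.790e-02 -9.983e-01 -1.300e-03]
 [-7.000e-03  9.000e-04 -1.000e+00]] yaw 0.058
```

View pics/a4.png

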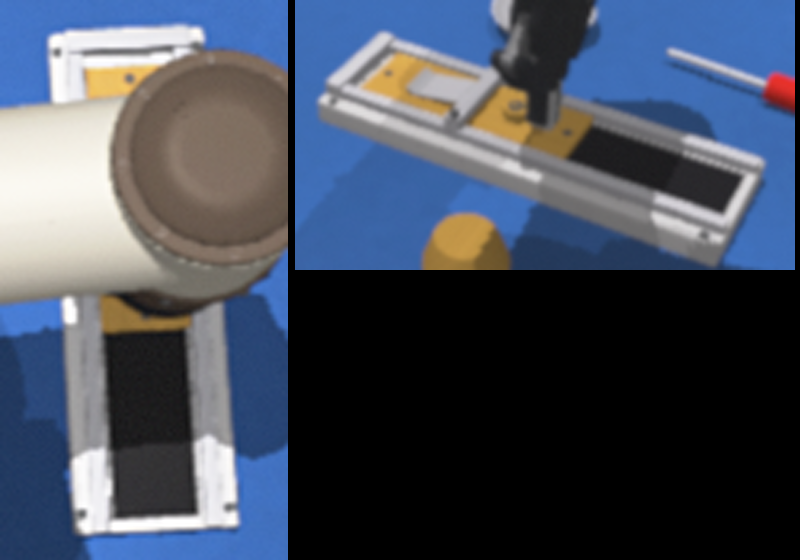

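The front edge is at crop row ~66 and the stop face at row ~50, so about 10–12 mm remain. Creeping in from here.

Emit:
{"name": "arm_command", "arguments": {
  "rows": [
    {"grip": 0,"linear": [1.5,0,0.1],"rot": [0,0,0]},
    {"grip": 0,"linear": [3,0,0.1],"rot": [0,0,0]},
    {"grip": 0,"linear": [4.5,0,0.1],"rot": [0,0,0]},
    {"grip": 0,"linear": [6,0,0.1],"rot": [0,0,0]}
  ]
}}

```text
clock: 10.45
position: [582.2, -89.4, 26.1]
ee_rot: [1.0, 0.029, -0.003, 0.0]
contact_force: [-7.5, -0.2, 12.5]
gripper_width: -0.1
grasp_force: 7.8
```

Emit:
{"name": "arm_command", "arguments": {
  "rows": [
    {"grip": 0,"linear": [1,0,0.1],"rot": [0,0,0]},
    {"grip": 0,"linear": [2,0,0.1],"rot": [0,0,0]},
    {"grip": 0,"linear": [3,0,0.1],"rot": [0,0,0]},
    {"grip": 0,"linear": [3,0,0.1],"rot": [0,0,0]}
  ]
}}

```text
clock: 10.95
position: [585.4, -89.2, 26.1]
ee_rot: [1.0, 0.029, -0.003, 0.001]
contact_force: [-7.4, -0.4, 12.3]
gripper_width: 0.3
grasp_force: 7.7
```

Emit:
{"name": "arm_command", "arguments": {
  "rows": [
    {"grip": 0,"linear": [1,0,0],"rot": [0,0,0]},
    {"grip": 0,"linear": [2,0,0],"rot": [0,0,0]},
    {"grip": 0,"linear": [2,0,0],"rot": [0,0,0]}
  ]
}}

```text
clock: 11.32
position: [585.8, -89.2, 26.1]
ee_rot: [1.0, 0.029, -0.005, 0.001]
contact_force: [-10.3, 0.3, 15.4]
gripper_width: 0.1
grasp_force: 9.3
```

Emit:
{"name": "arm_command", "arguments": {
  "rows": [
    {"grip": 0,"linear": [1.5,0,-0.2],"rot": [0,0,0]},
    {"grip": 0,"linear": [3,0,-0.2],"rot": [0,0,0]},
    {"grip": 0,"linear": [3,0,-0.2],"rot": [0,0,0]}
  ]
}}

```text
clock: 11.7
position: [585.9, -89.2, 26.1]
ee_rot: [1.0, 0.029, -0.008, 0.001]
contact_force: [-15.0, 1.0, 18.9]
gripper_width: 0.1
grasp_force: 12.1
```

```bash
python3 st.py a5
```

```text
11.7 [585.9 -89.2  26.1] [-15.    1.   18.9] 0.1
[[ 9.982e-01  5.700e-02 -1.610e-02]
 [ 5.700e-02 -9.984e-01 -1.500e-03]
 [-1.620e-02  6.000e-04 -9.999e-01]] yaw 0.057
```

View pics/a5.png

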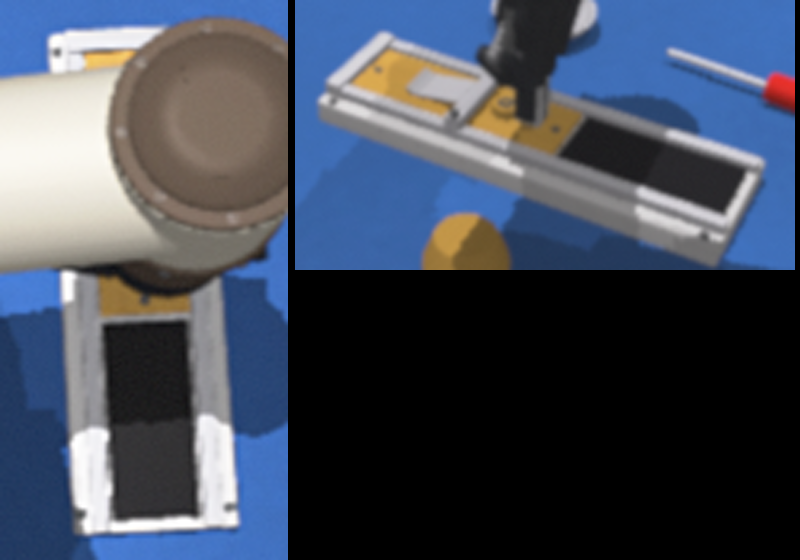

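The plate is home. The front edge meets the stop (crop row ~52), a gap shows behind the plate's back edge, and the force rises without motion. I'll relieve the push and lift straight up.

Emit:
{"name": "arm_command", "arguments": {
  "rows": [
    {"grip": 0,"linear": [-2,0,0],"rot": [0,0,0]},
    {"grip": 0,"linear": [-3.5,0,-1],"rot": [0,0,0]},
    {"grip": 0,"linear": [-4.5,0,-4],"rot": [0,0,0]},
    {"grip": 0,"linear": [-5.5,0,-15],"rot": [0,0,0]},
    {"grip": 0,"linear": [-6,0,-50],"rot": [0,0,0]},
    {"grip": 0,"linear": [-6,0,-110],"rot": [0,0,0]},
    {"grip": 0,"linear": [-60,0,-150],"rot": [0,0,0]},
    {"grip": 0,"linear": [-120,0,-160],"rot": [0,0,0]},
    {"grip": 0,"linear": [-160,-40,-160],"rot": [0,0,0]},
    {"grip": 0,"linear": [-160,-100,-160],"rot": [0,0,0]}
  ]
}}

```text
clock: 13.05
position: [426.3, 2.5, 187.1]
ee_rot: [1.0, 0.028, 0.002, -0.001]
contact_force: [2.6, -0.2, -0.2]
gripper_width: -0.2
grasp_force: 0.0
```

Emit:
{"name": "arm_command", "arguments": {
  "rows": [
    {"grip": 0,"linear": [0,-60,0],"rot": [0,0,0]},
    {"grip": 0,"linear": [0,-120,0],"rot": [0,0,0]},
    {"grip": 0,"linear": [0,-180,0],"rot": [0,0,0]},
    {"grip": 0,"linear": [0,-180,0],"rot": [0,0,0]},
    {"grip": 0,"linear": [0,-180,0],"rot": [0,0,0]}
  ]
}}

```text
clock: 13.68
position: [417.5, 182.7, 185.9]
ee_rot: [1.0, 0.03, 0.001, -0.001]
contact_force: [0.1, -0.2, 0.6]
gripper_width: -0.1
grasp_force: 0.0
```

```bash
python3 st.py a6; python3 - <<'E'
from h import *
t=imaging.get_image("top");m=orange(t);r=np.where(m.any(1))[0]
print(r.min(),r.max(),[atz(t,(297,x),26)[0].round(1) for x in (r.min(),r.max()+.5)])
for q in("lock_body","dish","screwdriver"):
  for d in models.tip_of(t,q)[:1]:print(q,atz(t,d["pixel"],0))
E
```

```text
13.675 [417.5 182.7 185.9] [ 0.1 -0.2  0.6] -0.1
[[ 0.9983  0.0591  0.0013]
 [ 0.0591 -0.9983  0.0011]
 [ 0.0013 -0.001  -1.    ]] yaw 0.059
140 223 [np.float64(727.6), np.float64(555.6)]
lock_body [564.432947    44.31805143   0.        ]
dish [ 652.53366737 -231.71599815    0.        ]
screwdriver [ 459.51728174 -242.8497429     0.        ]
```

View pics/a6.png

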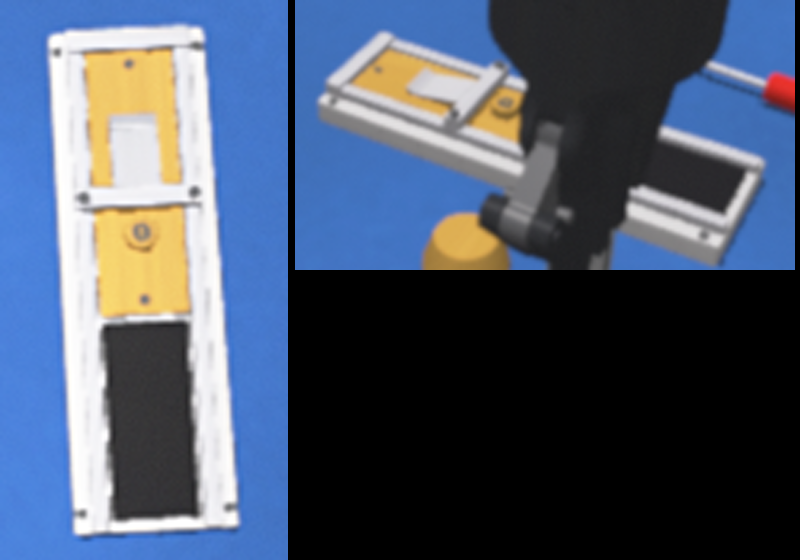

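The plate sits against the stop (front row 140, x≈727.6). A gap shows at crop row ~319 with the bed up behind it, and the hand is clear. The lock body's side-view position is unchanged.

```bash
python3 -c "
from bench import job
print(job.job_done())"
```

```text
the job is handed in; nothing more can be done
None
```

The backplate is fully home against the end stop, the bed is up behind it, the hand is clear, and the job is handed in at about 14 s; the dish, screwdriver and lock body look unmoved, though the network's last lock-body fix was about 9 mm off its first, which I put down to the arm partly hiding it.

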